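Clamp a glued soap carton in the ratchet press

ROBOT

A 7-joint arm with a two-finger parallel gripper is mounted at the origin on a cart in front of the work surface, level with it; the furniture and walls round the work are solid. World frame = base frame: x ahead of the robot, y to its left, z up, the work surface at z = 0. Lengths are in m, angles in rad, forces in N, time in s.
With the tool pointing down it reaches from about 0.35 to 0.775 m from the base axis. Payload 3.1 kg.
Tool frame: the origin (TCP) lies at the very end of the fingers, on their centre line; the grasp point (between the pads) lies 19 mm behind it; z points along the fingers, y is the line along which they close (so a half turn about z gives the same grasp; the last joint's range is limited). The gripper opens to 85 mm and grips with 20 to 120 N. Pads are 22 mm wide; open, the fingers measure 114 mm over their backs; the gripper's body (76 mm by 85 mm) begins 54 mm behind the grasp point. The pads swing forward as they close: fully open they stand 13 mm farther back than shut.
Start: joints at [1.065, 0.311, 0.014, 1.512, -0.004, 1.319, -0.027], TCP at [0.246, -0.492, 0.231] pointing down, gripper open.
Joint ranges: [-2.7, 2.7], [-0.3, 1.91], [-1.27, 1.3], [0.12, 2.57], [-1.44, 4.58], [0.2, 2.03], [-3.05, 3.05]. Speed limits (rad/s): [2.79, 2.79, 3.14, 3.14, 3.14, 3.14, 3.14].

INTERFACE

Orientations are given as a rotation vector (axis times angle).
In Python, from cell import ctrl gives the robot as it stands. The module is installed in compiled form; this text tells all that it offers.
- The arm moves only by the tool jog_arm, never from a script. Its argument "series" is one flat list of numbers, 7 for each row, row after row: the shift along the tool's x, y, z as a fraction of full scale, then the turn, a rotation vector about the tool's x, y, z as a fraction of full scale, then the closure, from -1 (fully open) to 1 (shut). A call has 1 to 10 rows; each row is the pose to reach, as a shift and turn from the pose commanded when the call began, along the tool's axes at that moment; what a row does not reach only later rows make up. Full scale, the value 1, is 0.25 m for a shift and 0.5 rad for a turn. A row lasts 1/10 s, in which the tool goes at most 50 mm and 8.59 degrees, less where a joint would pass 70% of its speed; a pose out of reach is approached as far as the arm can. A call with a number of a shift or a turn outside -1 to 1 is refused whole. A call with a gripper value outside its range is refused whole. The fingers move at their own pace and stop on an object; "grip_force" is the grip in N (left out, the last holds). Time passes only in rows, so rows that repeat a pose let the fingers close. It gives the time, the measured TCP pose, the force, the opening and the grip force at its end, in the units of the state.
- ctrl.read_state(): the state, without advancing time (a new reading comes with each control period).
- ctrl.camera(name): name is "scene" or "top"; returns the picture (400x640x3 uint8, blue, green, red); there is no depth.
- ctrl.camera_model(name): a dict with "mtx" (3x3 intrinsics, pixels), "distortion" ([k1, k2, p1, p2, k3] as OpenCV has them; the pictures are not rectified), "T" (4x4, takes a point from camera to world coordinates). Camera axes: x right, y down, z forward; pixel columns grow to the right and rows downward; lengths in m; the calibration is good to about 2 mm. A picture is of the moment at which its call begins. camera_model takes no time and is no camera call.
- ctrl.hand_in(): hands the job in; it is judged then, once.
Trained networks look in the newest picture that a camera, given by its name, has taken for a name from the list of things; names that differ only in an ending like _2 or _b are one class to them, and where a whole thing is asked for, a point or a joint stands for the part that bears it (a point fixed in the world has none). Each returns a list of dicts, best first, with "p" (0 to 1); they miss things now and then, are a little off and sometimes report something else, mostly with a low value. They report only what shows in the picture. A call takes as long as a camera call. They do not tell look-alikes from the thing itself.
- ctrl.outline_of(camera, target): "region" (400x640 bool, what is visible of it).
- ctrl.pinpoint(camera, target): "position" ([x, y, z] in m, in world coordinates, good to about 4 mm: a listed point, or the origin of a listed thing).
The state is a dict: "clock": time; "qpos": joint angles; "qd": joint speeds; "tau": joint torques, N m; "tcp_pos": TCP position; "ee_rot": TCP orientation; "force": force on the tool from outside, world axes, zero at the start; "moment": the same for the moment, N m; "width": finger opening in m; "gripper_force": force on a finger pad.
Only numpy, scipy, OpenCV 4.12 (cv2) and the standard library are available. Lean on these libraries where they do the work, as an engineer would, in place of code of your own. Each camera call takes 0.05 s, during which the arm holds its last target. There are 200 camera calls.

TASK

The ends of the wrapped soap bar that stands on its long edge have just been glued: clamp it end to end in the ratchet press, which was left wound shut. Lift the pawl clear of its toothed wheel and hold it up until the drum has run all the way back and the jaw is fully open, then drop the pawl back onto the wheel and let go of it. Stand the bar on its long edge in the middle of the bed between jaw and fence, wind the lever over all the way to its stop so that the pawl holds the jaw firmly against the bar, let go, and leave the other things on the table where they are.

Things in the scene. Friction and masses are not known exactly. Their poses are not given: they have to be found in the camera images.
- press: Fixed bench press, grey paint and bare steel, base 120 x 332 x 16 mm, turned up to 0.12 rad. Origin under the drum's axle at table height. Axes: z up; +y along the press from the bed to wheel and lever (about the robot's left); +x away from the robot. The axle runs along x, 85 mm above the table. Posts by the pawl, 162 mm high, span y -115 to -85 mm, x -32 to 32 mm
- press_bed (a point): Centre of the bed's free space, on the bed's surface 16 mm above the table, 182.5 mm to the -y side of the axle; axes as the press. With the jaw fully open the space is 105 mm long in y and centred here (jaw face 52.5 mm to +y, fence face 52.5 mm to -y); both faces are 70 mm wide in x and reach 50 mm above the bed. The pawl's posts begin 67 mm to the +y side
- press_fence: Fixed fence of the press, an upright grey plate 70 x 12 x 52 mm at the -y end of the bed; origin is that of the press, not at the fence
- press_jaw: Moving jaw, upright aluminium plate 70 x 12 x 48 mm across the bed, driven in -y towards the fence, 40 mm per rad of the drum. A spring behind it (2 N at first touch, then 0.25 N per mm, 23 mm travel) lets the drum turn on after the jaw meets the bar. Origin is not on the jaw: with the jaw fully open it is the press's origin, and it moves with the jaw
- press_drum (a joint): Turn of drum, toothed wheel and lever (rad): 0 = fully run back to its stop, jaw open, lever leaning 0.25 rad from upright to +y; grows as the lever is wound further to +y and down, to the stop at 1.1. A spring (0.3 N m) turns it back in about 1.5 s while the pawl is up. The pawl holds every 0.21 rad (0, 0.21 .. 0.84, 1.05). Jaw meets the bar at about 0.63. Starts near 0.84 or 1.05
- press_handle (a point): Middle of the lever's hand grip, a black round bar, 24 mm diameter, 72 mm long, along x of the press, sticking out to the robot's side (33 mm to its free end, 39 mm to the lever), at x = -85 mm of the press. It moves with the drum on a circle of 140 mm radius about the axle: height above the table 85 + 140 cos(0.25 + drum) mm. It can turn between the fingers; 3 to 6 N wind it
- press_pawl (a joint): Angle of the pawl about its pivot (rad): -0.02 to 0.08 = resting on the wheel's teeth, grows as it is lifted, stops at 0.5. Above 0.10 it is clear of the teeth. It falls back by its own weight when let go. Lifting it off a loaded tooth takes a few N
- pawl_grip (a point): Middle of the pawl's upright steel grip plate, 12 mm thick in x of the press, 28 mm wide in y, top 24 mm above this point, foot (on the pawl's 13 mm wide bar) 28 mm below it. The pawl's pivot, parallel to x of the press, lies 55 mm to the -y side and 42 mm lower, so a lift of 10 mm turns the pawl by about 0.18 rad and moves the plate 8 mm to -y
- soap_bar_center (a point): Centre of the task's soap bar, the only single bar standing on its long edge: plain cream block, 80 mm long (this point's x axis), 26 mm thick (y axis), 68 mm high (z axis, up), about 130 g. It starts on the table on the robot's side of the press, turned up to 0.4 rad from the world's y axis
- soap_bar: The same soap bar; origin at the centre of its underside, 34 mm below its centre
- scissors: Scissors with orange handles, lying on the table, not to be disturbed
- flat_pack: Soap pack lying flat, 81 x 105 x 27 mm, not to be disturbed
- card_bundle: Bundle of paper cards, 136 x 74 x 31 mm, not to be disturbed
- soap_stack: Stack of three soap packs, 84 x 71 x 80 mm, nearer the heat sealer, not to be disturbed
- pencil: Pencil, 136 mm long, lying near the front edge, not to be disturbed
Mind the look-alikes: they are no part of the job. What is shaped like the soap_bar but purple or turquoise is not meant.

How it is judged:
By the outcome, as a careful person would: the job done as asked, in the order asked, and still so for the second after the job is handed in, with the robot touching nothing.
It also fails if it takes over 61 s, if anything falls off the work surface, if the arm or the gripper's body presses on something with over 40 N, if the wrist force passes 120 N, or if a joint passes its speed limit or range.

## Working session

There is one attempt and no reset: what is moved stays moved. The work goes in short steps, Python scripts to look and compute and a tool call to move; the robot and the scene stay as the last step left them, time stands still between calls to the robot, and variables do not carry over. Pictures are saved under pics/ and viewed, at most 10 in all, crops included, and the job is handed in when it is done.

Besides the shell and the picture viewer there is one more tool, called after ">>>" by a JSON object that holds its "api" and its "payload", one argument or row to a line. jog_arm: Moves the arm, as the interface text tells. Shift numbers are shares of 0.25 m and turn numbers shares of 0.5 rad, none past 1 either way. Its arguments: {"type":"object","properties":{"series":{"type":"array","items":{"type":"number","minimum":-1,"maximum":1}},"grip_force":{"type":"number"}},"required":["series"]}

```bash
mkdir -p pics
cat > h.py <<'E'
import numpy as np, cv2
from scipy.spatial.transform import Rotation as R
from cell import ctrl
def save(cam,name):
    im=ctrl.camera(cam); cv2.imwrite('pics/'+name,im); return im
def pix(cam,P):
    m=ctrl.camera_model(cam); T=np.linalg.inv(m["T"])
    return cv2.projectPoints(np.atleast_2d(np.float64(P)),cv2.Rodrigues(T[:3,:3])[0],T[:3,3],np.float64(m["mtx"]),np.float64(m["distortion"]))[0][:,0]
def ray(cam,uv,z):
    m=ctrl.camera_model(cam); T=np.array(m["T"])
    p=cv2.undistortPoints(np.float64(uv).reshape(-1,1,2),np.float64(m["mtx"]),np.float64(m["distortion"]))[:,0]
    d=np.c_[p,np.ones(len(p))]@T[:3,:3].T; o=T[:3,3]
    return o+d*((z-o[2])/d[:,2])[:,None]
E
python3 - <<'E'
from h import *
np.set_printoptions(precision=4,suppress=True)
a=save('scene','s0.png');b=save('top','t0.png')
for c in('scene','top'):
    print(c,ctrl.camera_model(c)["T"])
    for n in('press','press_bed','press_handle','pawl_grip','soap_bar_center','soap_bar'):
        for r in ctrl.pinpoint(c,n)[:3]: print(c,n,round(r['p'],2),r['position'],pix(c,r['position'])[0])
s=ctrl.read_state();print(s)
E
```

```text
scene [[-0.8813 -0.2017  0.4274 -0.2822]
 [-0.4726  0.3798 -0.7952  1.6109]
 [-0.002  -0.9028 -0.4301  0.9665]
 [ 0.      0.      0.      1.    ]]
scene press 0.73 [0.6335, 0.2813, 0.0006] [278.6969 251.1965]
scene press_bed 0.56 [0.6283, 0.1015, 0.0124] [304.831  227.9249]
scene press_handle 0.71 [0.5514, 0.4057, 0.1499] [277.0152 235.391 ]
scene pawl_grip 0.67 [0.6526, 0.2413, 0.1895] [278.0987 199.2707]
scene pawl_grip 0.36 [0.7147, -0.2568, -0.0024] [328.3798 193.4803]
scene soap_bar_center 0.83 [0.3631, 0.5226, 0.0343] [309.6661 299.9911]
scene soap_bar_center 0.76 [0.4352, 0.1236, 0.0329] [346.608  237.2356]
scene soap_bar_center 0.61 [0.3915, -0.257, 0.0313] [395.2663 201.059 ]
scene soap_bar 0.83 [0.4378, 0.1198, 0.0008] [346.3104 244.117 ]
scene soap_bar 0.67 [0.3941, -0.2581, 0.0004] [394.3913 207.3368]
scene soap_bar 0.56 [0.3639, 0.5242, 0.0021] [309.3461 308.8952]
top [[-0.0184 -0.9829  0.1835  0.2959]
 [-0.9997  0.0204  0.0093  0.1113]
 [-0.0129 -0.1833 -0.983   1.4432]
 [ 0.      0.      0.      1.    ]]
top press 0.89 [0.6337, 0.2853, 0.0021] [263.788  178.3855]
top p
[... 327 characters left out ...]
42]
top soap_bar_center 0.53 [0.4295, 0.1211, 0.0337] [314.841  238.6133]
top soap_bar 0.69 [0.3648, 0.5221, -0.0021] [190.801  261.7961]
top soap_bar 0.68 [0.3928, -0.2625, 0.0018] [434.8413 248.3067]
{'clock': 0.7, 'qpos': array([ 1.0653,  0.3109,  0.014 ,  1.5114, -0.0044,  1.3192, -0.0272]), 'qd': array([-0.0025,  0.0009,  0.0008,  0.001 , -0.001 , -0.0012,  0.0007]), 'tau': array([  0.0002, -37.9686,   0.1459, -23.0813,   0.0122,   0.0017,
         0.    ]), 'tcp_pos': array([ 0.2461, -0.4919,  0.2313]), 'ee_rot': array([3.0573, 0.7221, 0.0001]), 'force': array([-0.1406,  0.3769,  0.3167]), 'moment': array([ 0.0238,  0.0144, -0.0141]), 'gripper_force': 0.0, 'width': 0.08530315104131185}
```

View pics/s0.png

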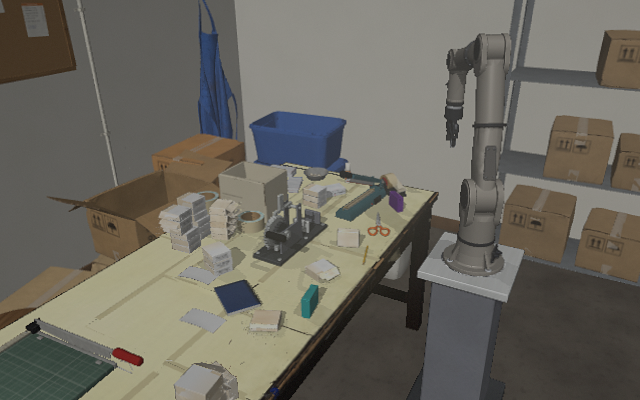

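View pics/t0.png

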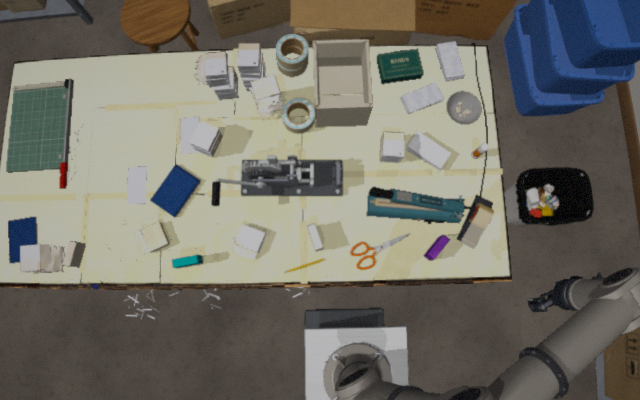

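Both pictures show three bars on edge. In the top view, cream is at (316,237), purple at (437,247) and turquoise at (187,261). By the description the cream one is meant, so I'll check it in a close crop.

Run:
```python
from h import *
np.set_printoptions(precision=4,suppress=True)
b=cv2.imread('pics/t0.png')[135:275,190:370]
cv2.imwrite('pics/t0c.png',cv2.resize(b,None,fx=4.2,fy=4.2,interpolation=cv2.INTER_CUBIC))
a=cv2.imread('pics/s0.png')[180:270,240:370]
cv2.imwrite('pics/s0c.png',cv2.resize(a,None,fx=6,fy=6,interpolation=cv2.INTER_CUBIC))
ctrl.camera('top')
for n in('soap_bar','press'):
  for r in ctrl.outline_of('top',n)[:3]:
    g=r['region'].astype(np.uint8); ys,xs=np.nonzero(g)
    rc=cv2.minAreaRect(np.c_[xs,ys].astype(np.float32)); print(n,r['p'],xs.mean(),ys.mean(),rc)
    print(ray('top',cv2.boxPoints(rc),0.034 if n!='press' else 0.016))
```

```text
soap_bar 0.72 186.60897435897436 261.4423076923077 ((186.92308044433594, 261.6153869628906), (10.982502937316895, 30.986347198486328), 78.69007110595703)
[[0.3716 0.5769 0.034 ]
 [0.3897 0.4797 0.034 ]
 [0.3559 0.4721 0.034 ]
 [0.3378 0.569  0.034 ]]
soap_bar 0.46 314.63157894736844 236.74812030075188 ((314.3999938964844, 236.70001220703125), (28.776723861694336, 9.803059577941895), 71.56504821777344)
[[0.4742 0.1506 0.034 ]
 [0.4835 0.1211 0.034 ]
 [0.3971 0.0944 0.034 ]
 [0.388  0.1236 0.034 ]]
press 0.7 287.33690818728746 177.82997645827885 ((275.858642578125, 177.803466796875), (44.4293327331543, 131.4610137939453), 85.2363510131836)
[[0.6932 0.4673 0.016 ]
 [0.7201 0.0346 0.016 ]
 [0.5717 0.0271 0.016 ]
 [0.5446 0.4513 0.016 ]]
```

View pics/t0c.png

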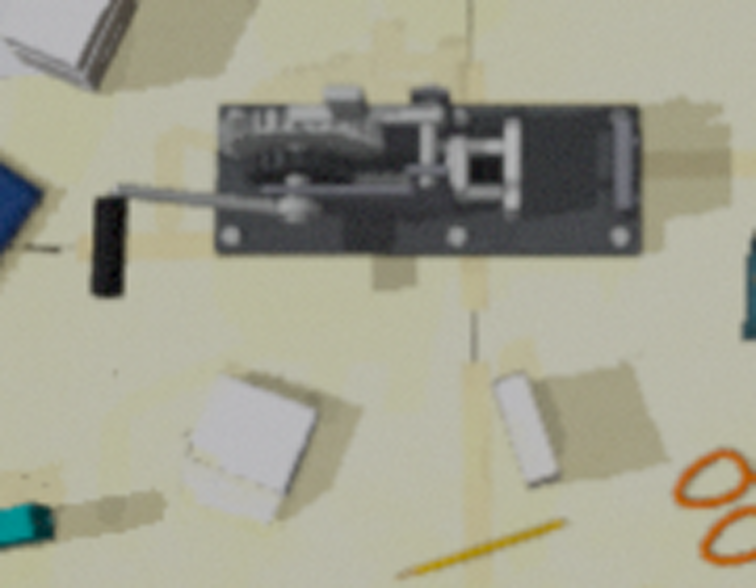

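View pics/s0c.png

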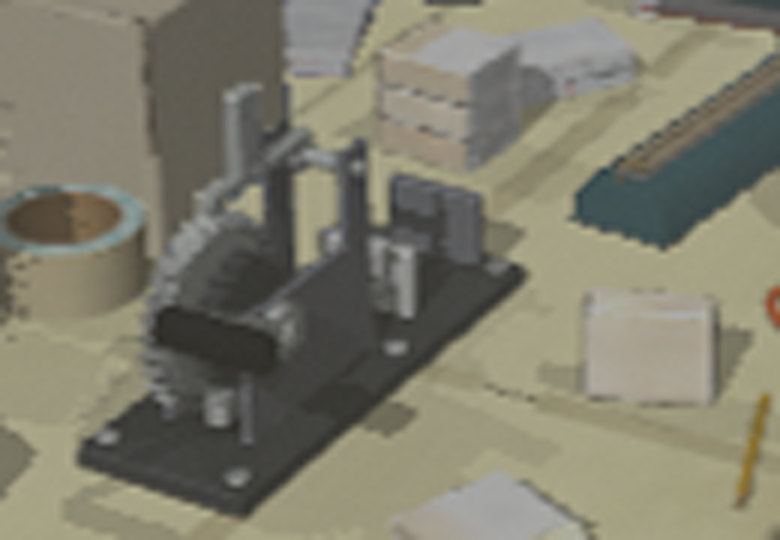

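The crops confirm the choice. The cream bar stands on edge at crop (527,428), which is full picture (315,237), with its long axis roughly towards the robot. The pawl plate is at crop (345,97), which is full picture (272,158), and the black handle is at crop (108,245).

Run:
```python
from h import *
np.set_printoptions(precision=4,suppress=True)
c=lambda *p: np.array(p)/4.2+[190,135]-0.4
B=ray('top',c((218,254),(640,255),(640,107),(220,104)),0.016);print('base',B,B.mean(0))
for i,j in((1,0),(2,3)): d=B[j]-B[i];print('yaw',np.arctan2(-d[0],d[1]),np.linalg.norm(d))
S=ray('top',c((495,380),(525,371),(560,478),(530,487)),0.068);print('soap',S,S.mean(0));d=S[3]-S[0];print(np.arctan2(-d[1],-d[0]),np.linalg.norm(d),np.linalg.norm(S[1]-S[0]))
print('plate top',ray('top',c((328,88),(365,88)),0.211))
acc={}
for k in range(3):
  for cam in('scene','top'):
    ctrl.camera(cam)
    for n in('press','press_bed','pawl_grip','press_handle'):
      r=ctrl.pinpoint(cam,n)
      if r: acc.setdefault((n,cam),[]).append(r[0]['position'])
for k,v in acc.items(): print(k,np.mean(v,0),np.std(v,0).max())
```

```text
base [[0.5766 0.356  0.016 ]
 [0.569  0.0311 0.016 ]
 [0.6864 0.0275 0.016 ]
 [0.6963 0.3559 0.016 ]] [0.6321 0.1926 0.016 ]
yaw -0.023337164360500786 0.3249455359931311
yaw -0.03021973182225673 0.32852597780558784
soap [[0.4683 0.1427 0.068 ]
 [0.4745 0.1207 0.068 ]
 [0.3959 0.0968 0.068 ]
 [0.3898 0.1187 0.068 ]] [0.4321 0.1197 0.068 ]
0.29739347013983997 0.08210123918872297 0.022897160111856822
plate top [[0.651  0.2492 0.211 ]
 [0.6504 0.2241 0.211 ]]
('press', 'scene') [ 0.6636  0.1439 -0.0019] 0.1961989862925449
('press_bed', 'scene') [0.6311 0.1034 0.0131] 0.0018547236990991405
('pawl_grip', 'scene') [0.6484 0.2391 0.1882] 0.001948218559493657
('press_handle', 'scene') [0.5529 0.4069 0.1501] 0.0012552113589175224
('press', 'top') [0.6372 0.2836 0.0028] 0.00199387952383177
('press_bed', 'top') [0.628  0.1016 0.0163] 0.0007483314773547949
('pawl_grip', 'top') [0.648  0.2407 0.1863] 0.0013474255287605039
('press_handle', 'top') [0.5837 0.3533 0.1626] 0.08122402490779575
```

```bash
cat >> h.py <<'E'
np.set_printoptions(precision=4,suppress=True)
def rot(th,tilt=0):
    "tool down, y at angle th in the plane, tilted by tilt about its own y"
    y=np.array([np.cos(th),np.sin(th),0]);z=np.array([0,0,-1.]);M=R.from_matrix(np.c_[np.cross(y,z),y,z])
    return M*R.from_rotvec([0,tilt,0])
def plan(*wps):
    "each wp (pos,th[,tilt]): fractions from the pose now"
    s=ctrl.read_state();p0=s['tcp_pos'];R0=R.from_rotvec(s['ee_rot'])
    print('t',s['clock'],'tcp',p0,'y ang',np.arctan2(*R0.as_matrix()[1::-1,1]),'w',s['width'],'F',s['force'])
    for w in wps:
        d=R0.inv().apply(np.array(w[0])-p0);r=(R0.inv()*rot(*w[1:])).as_rotvec()
        f=np.r_[d/.25,r/.5];k=max(1,abs(f).max())
        print('frac %.2f rows %.1f'%(1/k,max(np.linalg.norm(d)/.05,np.linalg.norm(r)/.15)/k),f/k)
PY=-0.026
E
python3 -c "
from h import *
plan(([.649,.239,.32],PY),([.40,-.25,.30],-.6),([.55,0,.32],-.3))"
```

```text
t 2.35 tcp [ 0.246  -0.4919  0.2313] y ang -1.1069815016741178 w 0.08567003083254185 F [-0.5365 -0.2856  0.652 ]
frac 0.36 rows 6.1 [ 1.     -0.6888 -0.1291 -0.      0.     -0.7863]
frac 0.99 rows 5.8 [ 0.9701 -0.5818 -0.2711 -0.0001  0.0001 -1.    ]
frac 0.51 rows 5.9 [ 1.     -0.6179 -0.1804 -0.      0.     -0.8203]
```

>>> {"api": "jog_arm", "payload": {
  "series": [1,-0.65,-0.28,0,0,-0.8,0,1,-0.65,-0.28,0,0,-0.8,0,1,-0.65,-0.28,0,0,-0.8,0,1,-0.65,-0.28,0,0,-0.8,0,1,-0.65,-0.28,0,0,-0.8,0,1,-0.65,-0.28,0,0,-0.8,0,1,-0.65,-0.28,0,0,-0.8,0],
  "grip_force": 40
}}

```text
clock: 3.05
tcp_pos: [0.4017, -0.2274, 0.3034]
ee_rot: [2.843, 1.334, 0.01]
force: [0.8, 0.5, -0.2]
width: 0.0426
gripper_force: 0.0
```

```bash
python3 -c "
from h import *
plan(([.649,.239,.30],PY),([.56,0,.30],-.3))"
```

```text
t 3.05 tcp [ 0.4017 -0.2274  0.3034] y ang -0.6933968030466748 w 0.04258560834238625 F [ 0.7732  0.5324 -0.2257]
frac 0.48 rows 5.1 [ 1.     -0.2087  0.011   0.0048 -0.0037 -0.6458]
frac 0.91 rows 5.0 [ 1.     -0.0853  0.0172  0.0078 -0.008  -0.7125]
```

>>> {"api": "jog_arm", "payload": {
  "series": [1,-0.21,0,0,0,-0.7,0,1,-0.21,0,0,0,-0.7,0,1,-0.21,0,0,0,-0.7,0,1,-0.21,0,0,0,-0.7,0,1,-0.21,0,0,0,-0.7,0,1,-0.21,0,0,0,-0.7,0]
}}

```text
clock: 3.65
tcp_pos: [0.5208, -0.0021, 0.3011]
ee_rot: [-2.566, -1.805, -0.007]
force: [0.2, -0.1, 0.0]
width: 0.0425
gripper_force: 0.0
```

```bash
python3 -c "
from h import *
plan(([.649,.239,.26],PY),([.649,.239,.30],PY))"
```

```text
t 3.65 tcp [ 0.5208 -0.0021  0.3011] y ang -0.34434085912947027 w 0.04254789408044777 F [ 0.1797 -0.1434  0.0416]
frac 0.93 rows 5.1 [ 1.      0.1456  0.1582 -0.0002 -0.0117 -0.5897]
frac 0.93 rows 5.1 [ 1.      0.1453  0.01   -0.0002 -0.0116 -0.5892]
```

>>> {"api": "jog_arm", "payload": {
  "series": [1,0.145,0.08,0,-0.01,-0.63,0,1,0.145,0.08,0,-0.01,-0.63,0,1,0.145,0.08,0,-0.01,-0.63,0,1,0.145,0.08,0,-0.01,-0.63,0,1,0.145,0.08,0,-0.01,-0.63,0,1,0.145,0.08,0,-0.01,-0.63,0,1,0.145,0.08,0,-0.01,-0.63,0]
}}

```text
clock: 4.35
tcp_pos: [0.6405, 0.2123, 0.2792]
ee_rot: [2.264, 2.177, -0.011]
force: [0.1, -1.1, -0.1]
width: 0.0428
gripper_force: 0.0
```

```bash
python3 -c "
from h import *
plan(([.649,.239,.24],PY),([.649,.239,.174],PY))
a=save('scene','s1.png');b=save('top','t1.png')
for c in('scene','top'): print([ (r['p'],r['position']) for r in ctrl.pinpoint(c,'pawl_grip')[:1]])
x=cv2.resize(a[150:250,230:330],None,fx=5,fy=5,interpolation=2);cv2.imwrite('pics/c1.png',x)"
```

```text
t 4.35 tcp [0.6405 0.2123 0.2792] y ang -0.039144336092892404 w 0.04281907930741939 F [ 0.0963 -1.1277 -0.1205]
frac 1.00 rows 1.0 [ 0.109   0.0305  0.1559 -0.0078  0.0112 -0.0263]
frac 1.00 rows 2.2 [ 0.1105  0.0315  0.4199 -0.0078  0.0112 -0.0263]
[(0.59, [0.6497, 0.2404, 0.1906])]
[]
```

View pics/c1.png

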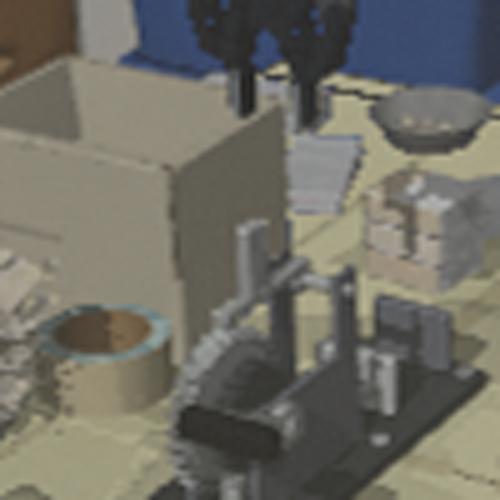

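The open fingers hang above and behind the pawl plate (crop (250,245)). I'll align them, then go down.

>>> {"api": "jog_arm", "payload": {
  "series": [0.11,0.031,0.15,-0.008,0.011,-0.026,0,0.11,0.031,0.15,-0.008,0.011,-0.026,0,0.11,0.031,0.28,-0.008,0.011,-0.026,0,0.11,0.031,0.415,-0.008,0.011,-0.026,0,0.11,0.031,0.415,-0.008,0.011,-0.026,0]
}}

```text
clock: 5.05
tcp_pos: [0.647, 0.2334, 0.1729]
ee_rot: [2.255, 2.187, -0.012]
force: [-0.6, -0.8, -0.5]
width: 0.0427
gripper_force: 0.0
```

```bash
python3 -c "
from h import *
plan(([.649,.239,.175],PY))
a=save('scene','s2.png');b=save('top','t2.png')
x=cv2.resize(a[150:250,230:330],None,fx=4,fy=4,interpolation=2)
y=cv2.resize(b[130:230,210:310],None,fx=4,fy=4,interpolation=2);cv2.imwrite('pics/c2.png',np.hstack([x,y]))"
```

```text
t 5.05 tcp [0.647  0.2334 0.1729] y ang -0.030815294024972482 w 0.04266347648362579 F [-0.6493 -0.7706 -0.4614]
frac 1.00 rows 0.1 [ 0.0225  0.0074 -0.0084 -0.0105  0.012  -0.0096]
```

View pics/c2.png

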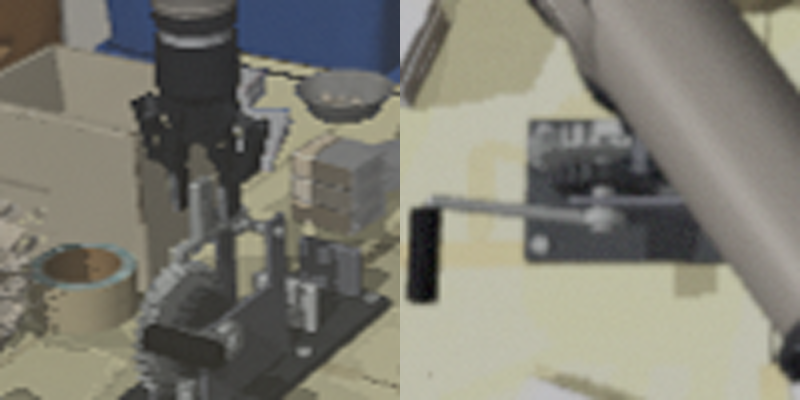

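The plate (crop (203,205)) stands between the fingers, so I close.

>>> {"api": "jog_arm", "payload": {
  "series": [0.022,0.007,-0.008,0,0,0,0,0.022,0.007,-0.008,0,0,0,1,0.022,0.007,-0.008,0,0,0,1,0.022,0.007,-0.008,0,0,0,1,0.022,0.007,-0.008,0,0,0,1,0.022,0.007,-0.008,0,0,0,1],
  "grip_force": 40
}}

```text
clock: 5.75
tcp_pos: [0.647, 0.2451, 0.182]
ee_rot: [-2.247, -2.191, 0.003]
force: [-10.4, -1.4, 7.8]
width: 0.0114
gripper_force: 41.1
```

```bash
python3 -c "
from h import *
s=ctrl.read_state();p=s['tcp_pos'];yv=np.array([-np.sin(PY),np.cos(PY),0])
# rotate tcp about pivot by a; grip point G ->pivot = G -55mm y -42mm z
G=np.array([.649,.239,.188]);P=G-.055*yv-[0,0,.042]
X=np.array([np.cos(PY),np.sin(PY),0])
R0=R.from_rotvec(s['ee_rot'])
print(p,s['width'],s['gripper_force'])
for a in(.1,.2,.3):
  Q=R.from_rotvec(a*X);q=P+Q.apply(p-P)
  print(a,Q.apply(G-P)-(G-P),R0.inv().apply(q-p)/.25,(R0.inv()*Q*R0).as_rotvec()/.5)
"
```

```text
[0.647  0.2451 0.182 ] 0.01136129661655721 41.14725172519684
0.1 [-0.0001 -0.0045  0.0053] [-0.0156 -0.0001 -0.0237] [-0.0001  0.2    -0.0007]
0.2 [-0.0002 -0.0094  0.0101] [-0.0334 -0.0002 -0.0457] [-0.0002  0.4    -0.0015]
0.3 [-0.0004 -0.0149  0.0144] [-0.0533 -0.0003 -0.0658] [-0.0003  0.6    -0.0022]
```

>>> {"api": "jog_arm", "payload": {
  "series": [-0.016,0,-0.024,0,0.2,0,1,-0.033,0,-0.046,0,0.4,0,1,-0.05,0,-0.062,0,0.56,0,1,-0.05,0,-0.062,0,0.56,0,1,-0.05,0,-0.062,0,0.56,0,1,-0.05,0,-0.062,0,0.56,0,1,-0.05,0,-0.062,0,0.56,0,1,-0.05,0,-0.062,0,0.56,0,1]
}}

```text
clock: 6.55
tcp_pos: [0.6467, 0.2341, 0.1967]
ee_rot: [-2.094, -2.045, -0.295]
force: [-8.6, 1.5, 5.5]
width: 0.0112
gripper_force: 42.2
```

```bash
python3 -c "
from h import *
s=ctrl.read_state();print(s['clock'],s['tcp_pos'],s['width'],s['force'])
save('scene','s3.png');print(ctrl.pinpoint('scene','press_handle')[:1]);save('top','t3.png');print(ctrl.pinpoint('top','press_handle')[:1])
"
```

```text
6.55 [0.6467 0.2341 0.1967] 0.011188875558585845 [-8.5563  1.4991  5.5332]
[{'position': [0.5516, 0.373, 0.1906], 'p': 0.91}]
[{'position': [0.5514, 0.3721, 0.1961], 'p': 0.72}]
```

Drum is running back; hold on.

>>> {"api": "jog_arm", "payload": {
  "series": [0,0,0,0,0,0,1,0,0,0,0,0,0,1,0,0,0,0,0,0,1,0,0,0,0,0,0,1,0,0,0,0,0,0,1,0,0,0,0,0,0,1,0,0,0,0,0,0,1,0,0,0,0,0,0,1,0,0,0,0,0,0,1,0,0,0,0,0,0,1]
}}

```text
clock: 7.75
tcp_pos: [0.6467, 0.2341, 0.1967]
ee_rot: [-2.094, -2.045, -0.295]
force: [-8.8, 1.0, 4.4]
width: 0.0114
gripper_force: 42.2
```

>>> {"api": "jog_arm", "payload": {
  "series": [0,0,0,0,0,0,1,0,0,0,0,0,0,1,0,0,0,0,0,0,1,0,0,0,0,0,0,1,0,0,0,0,0,0,1,0,0,0,0,0,0,1,0,0,0,0,0,0,1,0,0,0,0,0,0,1,0,0,0,0,0,0,1,0,0,0,0,0,0,1]
}}

```text
clock: 8.75
tcp_pos: [0.6467, 0.2341, 0.1967]
ee_rot: [-2.094, -2.045, -0.295]
force: [-7.9, 0.1, 4.1]
width: 0.0116
gripper_force: 42.2
```

```bash
python3 -c "
from h import *
s=ctrl.read_state();print(s['clock'],s['tcp_pos'],s['width'],s['force'])
for c in('scene','top'):
  im=save(c,c+'4.png')
  for n in ('press_handle','press_jaw','pawl_grip'): print(c,n,[(round(r['p'],2),r['position']) for r in ctrl.pinpoint(c,n)[:1]])
"
```

```text
8.75 [0.6467 0.2341 0.1967] 0.011644862903924347 [-7.8586  0.1317  4.056 ]
scene press_handle [(0.59, [0.5507, 0.3203, 0.2165])]
scene press_jaw [(0.66, [0.42, 0.3335, 0.001])]
scene pawl_grip [(0.63, [0.6518, 0.2282, 0.2021])]
top press_handle [(0.56, [0.5526, 0.3264, 0.2195])]
top press_jaw []
top pawl_grip [(0.6, [0.6475, 0.2269, 0.1987])]
```

The handle is at 37 mm to +y of the axle and 218 mm high, so the drum is at 0. I lower the pawl and release it.

>>> {"api": "jog_arm", "payload": {
  "series": [0.016,0,0.037,0,-0.28,0,1,0.031,0,0.073,0,-0.56,0,1,0.031,0,0.073,0,-0.56,0,1,0.031,0,0.073,0,-0.56,0,1,0.031,0,0.073,0,-0.56,0,0,0.031,0,0.073,0,-0.56,0,0,0.031,0,0.073,0,-0.56,0,0,0.031,0,0.073,0,-0.56,0,0]
}}

```text
clock: 9.95
tcp_pos: [0.6519, 0.2428, 0.1797]
ee_rot: [2.253, 2.187, 0.005]
force: [0.3, -0.3, -0.6]
width: 0.0422
gripper_force: 0.0
```

```bash
python3 -c "
from h import *
plan(([.646,.243,.30],PY),([.56,.15,.32],-.4),([.432,.12,.25],.3-np.pi/2))"
```

```text
t 9.95 tcp [0.6519 0.2428 0.1797] y ang -0.029681559395699435 w 0.042243043082445655 F [ 0.2511 -0.3242 -0.6127]
frac 1.00 rows 2.4 [ 0.0005 -0.0218 -0.4813  0.0079 -0.0017 -0.0074]
frac 1.00 rows 3.8 [-0.3815 -0.3543 -0.5629  0.0075 -0.0032  0.7406]
frac 0.40 rows 3.3 [-0.2082 -0.3479 -0.1148  0.0023 -0.0026  1.    ]
```

>>> {"api": "jog_arm", "payload": {
  "series": [0,0,-0.2,0,0,0,0,0,0,-0.4,0,0,0,0,0,0,-0.56,0,0,0,0,-0.4,-0.6,-0.6,0,0,1,-0.5,-0.4,-0.6,-0.6,0,0,1,-0.5,-0.4,-0.6,-0.6,0,0,1,-0.5,-0.4,-0.6,-0.6,0,0,1,-0.5,-0.4,-0.6,-0.6,0,0,1,-0.5,-0.4,-0.6,-0.6,0,0,1,-0.5]
}}

```text
clock: 10.85
tcp_pos: [0.4983, 0.147, 0.3297]
ee_rot: [2.723, 1.562, 0.008]
force: [0.2, -0.5, 0.9]
width: 0.064
gripper_force: 0.0
```

```bash
python3 -c "
from h import *
for c in('scene',):
  im=save(c,c+'5.png')
  for n in ('press_handle','pawl_grip'): print(c,n,[(round(r['p'],2),r['position']) for r in ctrl.pinpoint(c,n)[:1]])
plan(([.432,.12,.20],.3-np.pi/2))"
```

```text
scene press_handle [(0.62, [0.5516, 0.3176, 0.2222])]
scene pawl_grip [(0.52, [0.6502, 0.2407, 0.1908])]
t 11.0 tcp [0.499  0.1481 0.3287] y ang -0.5280345512405351 w 0.06374760790364932 F [0.1721 0.9946 0.5837]
frac 0.67 rows 3.3 [-0.1574 -0.1183  0.3459  0.0011 -0.0048  1.    ]
```

>>> {"api": "jog_arm", "payload": {
  "series": [-0.235,-0.18,0.2,0,0,1,-0.5,-0.235,-0.18,0.3,0,0,1,-0.5,-0.235,-0.18,0.4,0,0,1,-0.5,-0.235,-0.18,0.4,0,0,1,-0.5,-0.235,-0.18,0.4,0,0,1,-0.5]
}}

```text
clock: 11.5
tcp_pos: [0.4297, 0.1199, 0.2275]
ee_rot: [-3.026, -0.843, -0.001]
force: [0.9, -0.7, -0.3]
width: 0.064
gripper_force: 0.0
```

```bash
python3 -c "
from h import *
plan(([.432,.12,.12],.3-np.pi/2),([.432,.12,.034],.3-np.pi/2))"
```

```text
t 11.5 tcp [0.4297 0.1199 0.2275] y ang -1.0274071396916618 w 0.06400396137830514 F [ 0.9402 -0.6657 -0.3187]
frac 1.00 rows 2.2 [ 0.0074  0.0046  0.4301 -0.0007 -0.0018  0.4868]
frac 1.00 rows 3.9 [ 0.0071  0.0047  0.7741 -0.0007 -0.0018  0.4868]
```

>>> {"api": "jog_arm", "payload": {
  "series": [0.007,0.005,0.2,0,0,0.49,-0.5,0.007,0.005,0.35,0,0,0.49,-0.5,0.007,0.005,0.45,0,0,0.49,-0.5,0.007,0.005,0.6,0,0,0.49,-0.5,0.007,0.005,0.77,0,0,0.49,-0.5,0.007,0.005,0.77,0,0,0.49,-0.5]
}}

```text
clock: 12.1
tcp_pos: [0.4292, 0.1189, 0.0321]
ee_rot: [-3.106, -0.468, 0.012]
force: [-1.8, -0.8, 0.6]
width: 0.0638
gripper_force: 0.0
```

>>> {"api": "jog_arm", "payload": {
  "series": [0,0,0,0,0,0,0.2,0,0,0,0,0,0,1,0,0,0,0,0,0,1,0,0,0,0,0,0,1,0,0,0,0,0,0,1],
  "grip_force": 40
}}

```text
clock: 12.6
tcp_pos: [0.4353, 0.1204, 0.0387]
ee_rot: [-3.106, -0.465, -0.015]
force: [-0.0, 1.3, 7.6]
width: 0.0255
gripper_force: 40.5
```

```bash
python3 -c "
from h import *
plan(([.432,.12,.2],.3-np.pi/2))
im=save('scene','s6.png')
print([(round(r['p'],2),r['position']) for r in ctrl.pinpoint('scene','soap_bar_center')[:3]])
im=save('top','t6.png')
print([(round(r['p'],2),r['position']) for r in ctrl.pinpoint('top','soap_bar_center')[:3]])
"
```

```text
t 12.6 tcp [0.4353 0.1204 0.0387] y ang -1.2736746280545361 w 0.02549527685141915 F [-0.0134  1.2974  7.5718]
frac 1.00 rows 3.2 [-0.007  -0.0017 -0.6455  0.0016 -0.0187 -0.0057]
[(0.73, [0.4344, 0.1179, 0.0327]), (0.7, [0.3912, -0.2585, 0.0317]), (0.63, [0.3627, 0.5213, 0.0331])]
[(0.59, [0.3921, -0.2579, 0.0374]), (0.58, [0.361, 0.5246, 0.0351])]
```

Grip at 25.5 mm fits the 26 mm thickness. I lift and turn.

>>> {"api": "jog_arm", "payload": {
  "series": [0,0,-0.15,0,0,0,1,0,0,-0.35,0,0,-0.2,1,0,0,-0.6,0,0,-0.5,1,0,0,-0.7,0,0,-0.8,1,0,0,-0.7,0,0,-1,1,0,0,-0.7,0,0,-1,1]
}}

```text
clock: 13.4
tcp_pos: [0.4327, 0.1193, 0.2129]
ee_rot: [2.894, 1.217, 0.01]
force: [-0.7, -0.9, -1.9]
width: 0.0258
gripper_force: 40.3
```

```bash
python3 -c "
from h import *
plan(([.63,.102,.20],PY))"
```

```text
t 13.4 tcp [0.4327 0.1193 0.2129] y ang -0.7743388206629743 w 0.025814577472424376 F [-0.6661 -0.8509 -1.9229]
frac 0.67 rows 3.3 [ 0.3356  0.4092  0.0381  0.0083 -0.0039 -1.    ]
```

>>> {"api": "jog_arm", "payload": {
  "series": [0.1,0.12,0.02,0,0,-0.3,1,0.2,0.24,0.02,0,0,-0.6,1,0.3,0.36,0.03,0,0,-0.9,1,0.4,0.49,0.04,0,0,-1,1,0.5,0.61,0.05,0,0,-1,1,0.5,0.61,0.05,0,0,-1,1]
}}

```text
clock: 14.0
tcp_pos: [0.6315, 0.0989, 0.1943]
ee_rot: [2.51, 1.888, -0.002]
force: [-0.7, -0.9, -1.9]
width: 0.0256
gripper_force: 40.3
```

```bash
python3 -c "
from h import *
plan(([.63,.102,.14],PY))"
```

```text
t 14.0 tcp [0.6315 0.0989 0.1943] y ang -0.2809242762722218 w 0.025613376384373544 F [-0.7292 -0.9185 -1.8526]
frac 1.00 rows 1.7 [ 0.0104 -0.009   0.2171 -0.0014  0.0024 -0.5098]
```

>>> {"api": "jog_arm", "payload": {
  "series": [0.01,-0.009,0.05,0,0,-0.3,1,0.01,-0.009,0.1,0,0,-0.51,1,0.01,-0.009,0.18,0,0,-0.51,1,0.01,-0.009,0.22,0,0,-0.51,1,0.01,-0.009,0.22,0,0,-0.51,1]
}}

```text
clock: 14.5
tcp_pos: [0.6249, 0.1043, 0.1415]
ee_rot: [-2.242, -2.199, 0.005]
force: [-1.3, 0.2, -0.9]
width: 0.0255
gripper_force: 40.3
```

```bash
python3 -c "
from h import *
plan(([.63,.102,.056],PY))
a=save('scene','s7.png');b=save('top','t7.png')
for c in('scene','top'):
  ctrl.camera(c)
  for n in ('soap_bar_center','press_bed'): print(c,n,[(round(r['p'],2),r['position']) for r in ctrl.pinpoint(c,n)[:3]])
x=cv2.resize(a[150:250,240:340],None,fx=4,fy=4,interpolation=2)
y=cv2.resize(b[130:230,270:370],None,fx=4,fy=4,interpolation=2);cv2.imwrite('pics/c7.png',np.hstack([x,y]))"
```

```text
t 14.5 tcp [0.6249 0.1043 0.1415] y ang -0.019743717079274834 w 0.025533024192907715 F [-1.2618  0.1901 -0.9371]
frac 1.00 rows 1.7 [-0.0084  0.0216  0.3421 -0.0058  0.0029  0.0125]
scene soap_bar_center [(0.7, [0.6269, 0.1029, 0.1383]), (0.56, [0.3647, 0.5183, 0.0336]), (0.52, [0.392, -0.258, 0.0346])]
scene press_bed [(0.67, [0.6275, 0.1027, 0.014])]
top soap_bar_center [(0.76, [0.3621, 0.527, 0.0373]), (0.7, [0.3922, -0.2606, 0.0325]), (0.42, [0.6265, 0.1024, 0.1409])]
top press_bed [(0.92, [0.6318, 0.1018, 0.018])]
```

View pics/c7.png

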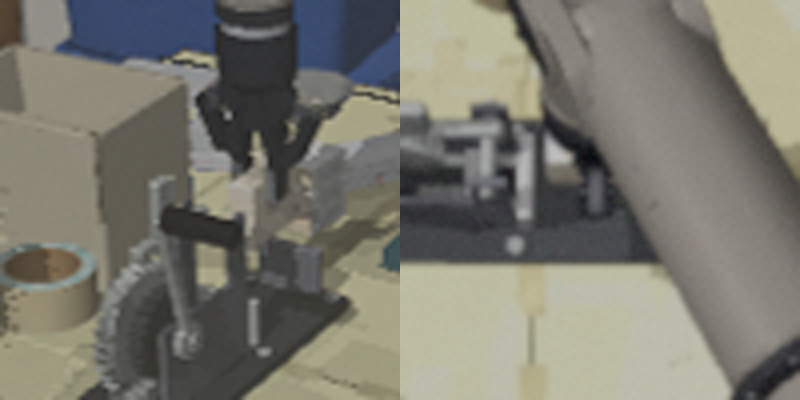

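The bar hangs upright, lined up with the press (left crop (262,205)), and the lever stands open. I lower it gently.

>>> {"api": "jog_arm", "payload": {
  "series": [-0.004,0.018,0.08,-0.005,0,0.01,1,-0.004,0.018,0.16,-0.005,0,0.01,1,-0.004,0.018,0.24,-0.005,0,0.01,1,-0.004,0.018,0.3,-0.005,0,0.01,1,-0.004,0.018,0.33,-0.005,0,0.01,1,-0.004,0.018,0.345,-0.005,0,0.01,1,-0.004,0.018,0.345,-0.005,0,0.01,1]
}}

```text
clock: 15.6
tcp_pos: [0.6322, 0.1042, 0.0582]
ee_rot: [2.245, 2.192, 0.007]
force: [1.0, 0.1, -2.4]
width: 0.0255
gripper_force: 40.4
```

```bash
python3 -c "
from h import *
plan(([.63,.102,.054],PY))
for c in('scene','top'):
  ctrl.camera(c)
  for n in ('soap_bar_center','soap_bar'): print(c,n,[(round(r['p'],2),r['position']) for r in ctrl.pinpoint(c,n)[:3]])"
```

```text
t 15.6 tcp [0.6322 0.1042 0.0582] y ang -0.023892890260219107 w 0.02548796599417812 F [ 1.0281  0.055  -2.36  ]
frac 1.00 rows 0.1 [-0.0092 -0.0087  0.0169  0.0118 -0.0014  0.0042]
scene soap_bar_center [(0.78, [0.3935, -0.257, 0.0299]), (0.69, [0.6363, 0.1034, 0.0525]), (0.56, [0.3648, 0.5181, 0.0343])]
scene soap_bar [(0.58, [0.3627, 0.5253, 0.0024]), (0.54, [0.3901, -0.2575, 0.0023]), (0.51, [0.6345, 0.0977, 0.0191])]
top soap_bar_center [(0.61, [0.632, 0.0994, 0.0564]), (0.61, [0.3915, -0.2602, 0.036])]
top soap_bar [(0.79, [0.3636, 0.5233, -0.0023]), (0.62, [0.4027, -0.087, -0.0027]), (0.53, [0.3931, -0.2611, 0.0037])]
```

>>> {"api": "jog_arm", "payload": {
  "series": [0,-0.014,0.005,0.008,0,0,1,0,-0.014,0.012,0.008,0,0,1,0,-0.014,0.018,0.008,0,0,1,0,-0.014,0.018,0.008,0,0,1]
}}

```text
clock: 16.3
tcp_pos: [0.6283, 0.1042, 0.0549]
ee_rot: [2.247, 2.194, 0.002]
force: [-2.0, -1.1, 5.8]
width: 0.0259
gripper_force: 41.3
```

>>> {"api": "jog_arm", "payload": {
  "series": [0,0,0,0,0,0,0.2,0,0,0,0,0,0,0,0,0,0,0,0,0,0,0,0,-0.05,0,0,0,0,0,0,-0.2,0,0,0,0,0,0,-0.4,0,0,0,0,0,0,-0.6,0,0,0,0,0,0,-0.7,0,0,0,0,0,0,-0.7,0,0,0,0]
}}

```text
clock: 17.2
tcp_pos: [0.6311, 0.1057, 0.2357]
ee_rot: [2.243, 2.19, 0.019]
force: [0.1, 0.4, -0.6]
width: 0.0427
gripper_force: 0.0
```

```bash
python3 -c "
from h import *
plan(([.5,.14,.28],.8),([.5,.319,.32],1.545))
for c in('scene','top'):
  b=save(c,c+'8.png')
  for n in ('soap_bar_center','soap_bar','press_handle','press_bed'): print(c,n,[(round(r['p'],2),r['position']) for r in ctrl.pinpoint(c,n)[:3]])"
```

```text
t 17.2 tcp [0.6311 0.1057 0.2357] y ang -0.02396652202069729 w 0.042678319276584886 F [ 0.1279  0.4334 -0.5878]
frac 0.61 rows 3.3 [ 0.076  -0.3187 -0.1116  0.0174  0.0022 -1.    ]
frac 0.32 rows 3.3 [ 0.2682 -0.1722 -0.1088  0.0087  0.0048 -1.    ]
scene soap_bar_center [(0.88, [0.3632, 0.5219, 0.0314]), (0.73, [0.6314, 0.104, 0.0463]), (0.65, [0.3926, -0.2589, 0.0325])]
scene soap_bar [(0.61, [0.3623, 0.5259, 0.0017]), (0.58, [0.63, 0.0979, 0.015]), (0.47, [0.3887, -0.2585, -0.0003])]
scene press_handle [(0.85, [0.5516, 0.3177, 0.2209])]
scene press_bed [(0.78, [0.6282, 0.0993, 0.0152]), (0.15, [0.6323, 0.1037, 0.0489])]
top soap_bar_center [(0.59, [0.3604, 0.5237, 0.0347]), (0.59, [0.6309, 0.1039, 0.0163]), (0.56, [0.3943, -0.259, 0.0384])]
top soap_bar [(0.67, [0.3922, -0.2641, 0.0058]), (0.6, [0.363, 0.5217, -0.0016]), (0.42, [0.6261, 0.098, 0.0141])]
top press_handle [(0.93, [0.5526, 0.3217, 0.218])]
top press_bed []
```

>>> {"api": "jog_arm", "payload": {
  "series": [0.1,-0.2,-0.25,0,0,-0.3,-0.3,0.2,-0.35,-0.3,0.017,0,-0.6,-0.3,0.3,-0.45,-0.3,0.017,0,-0.9,-0.3,0.4,-0.5,-0.3,0.017,0,-1,-0.3,0.5,-0.5,-0.3,0.017,0,-1,-0.3]
}}

```text
clock: 18.2
tcp_pos: [0.5028, 0.2355, 0.3056]
ee_rot: [-1.625, -2.684, 0.004]
force: [1.0, -0.5, 0.3]
width: 0.0558
gripper_force: 0.0
```

```bash
python3 -c "
from h import *
plan(([.547,.319,.30],1.545))"
```

```text
t 18.2 tcp [0.5028 0.2355 0.3056] y ang 0.48218213037350666 w 0.05582996250607525 F [ 1.0282 -0.5261  0.2626]
frac 0.47 rows 3.3 [ 0.1007  0.1465  0.0101 -0.0026 -0.0039 -1.    ]
```

>>> {"api": "jog_arm", "payload": {
  "series": [0.07,0.1,0.01,0,0,-0.3,-0.3,0.14,0.2,0.01,0,0,-0.6,-0.3,0.21,0.31,0.01,0,0,-0.9,-0.3,0.21,0.31,0.01,0,0,-1,-0.3,0.21,0.31,0.01,0,0,-1,-0.3]
}}

```text
clock: 18.7
tcp_pos: [0.5507, 0.3153, 0.2993]
ee_rot: [-0.916, -2.997, 0.006]
force: [0.4, -0.5, -0.2]
width: 0.0556
gripper_force: 0.0
```

```bash
python3 -c "
from h import *
plan(([.547,.319,.30],1.545),([.547,.319,.204],1.545))"
```

```text
t 18.7 tcp [0.5507 0.3153 0.2993] y ang 0.9775755404316958 w 0.055618038832662406 F [ 0.3729 -0.5235 -0.1614]
frac 0.88 rows 3.3 [ 0.0182  0.0036 -0.0023 -0.0068 -0.0143 -1.    ]
frac 0.88 rows 3.3 [ 0.016   0.0056  0.3361 -0.0068 -0.0143 -1.    ]
```

>>> {"api": "jog_arm", "payload": {
  "series": [0.018,0.004,0,0,-0.014,-0.3,-0.3,0.018,0.004,0,0,-0.014,-0.6,-0.3,0.018,0.004,0,0,-0.014,-0.9,-0.3,0.018,0.005,0.05,0,-0.014,-1,-0.3,0.018,0.005,0.2,0,-0.014,-1,-0.3,0.018,0.005,0.32,0,-0.014,-1,-0.3,0.018,0.005,0.382,0,-0.014,-1,-0.3,0.018,0.005,0.382,0,-0.014,-1,-0.3]
}}

```text
clock: 19.5
tcp_pos: [0.5465, 0.3149, 0.2023]
ee_rot: [-0.152, -3.134, 0.014]
force: [-0.3, -0.9, -0.7]
width: 0.0556
gripper_force: 0.0
```

```bash
python3 -c "
from h import *
plan(([.547,.319,.204],1.545))
a=save('scene','s9.png');b=save('top','t9.png')
for c in('scene',): print([(round(r['p'],2),r['position']) for r in ctrl.pinpoint(c,'press_handle')[:1]])
x=cv2.resize(a[150:250,230:330],None,fx=4,fy=4,interpolation=2)
y=cv2.resize(b[130:230,210:310],None,fx=4,fy=4,interpolation=2);cv2.imwrite('pics/c9.png',np.hstack([x,y]))"
```

```text
t 19.5 tcp [0.5465 0.3149 0.2023] y ang 1.47385180142285 w 0.055637180648552435 F [-0.2689 -0.9387 -0.6893]
frac 1.00 rows 0.5 [-0.0003  0.0165 -0.0069 -0.0173 -0.0066 -0.1423]
[(0.68, [0.5491, 0.3157, 0.2194])]
```

View pics/c9.png

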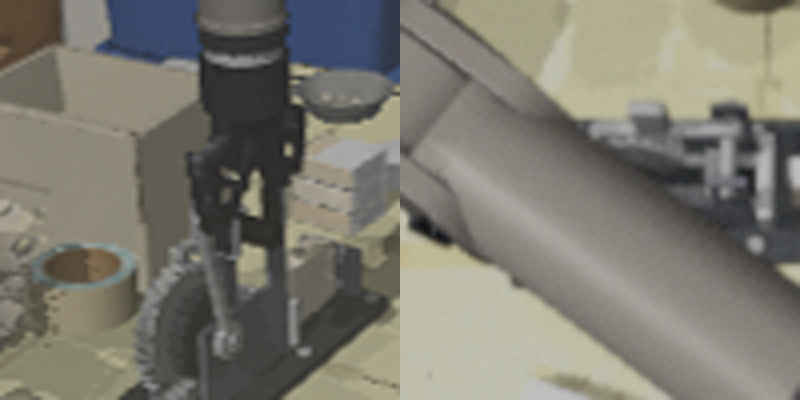

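The handle is between the fingers. I close on it, then wind.

>>> {"api": "jog_arm", "payload": {
  "series": [0,0.015,-0.005,-0.015,0,-0.14,0.3,0,0.015,-0.005,-0.015,0,-0.14,1,0,0.015,-0.005,-0.015,0,-0.14,1,0,0.015,-0.005,-0.015,0,-0.14,1],
  "grip_force": 40
}}

```text
clock: 20.05
tcp_pos: [0.5482, 0.3219, 0.2084]
ee_rot: [0.041, 3.138, 0.008]
force: [-1.3, -0.8, 5.5]
width: 0.0225
gripper_force: 39.4
```

```bash
cat > arc.py <<'E'
from h import *
import sys
plan()
s=ctrl.read_state();p=s['tcp_pos'];R0=R.from_rotvec(s['ee_rot']);yv=np.array([-np.sin(PY),np.cos(PY),0])
d0=float(sys.argv[1])
pt=lambda d:.14*(np.sin(.25+d)*yv+np.cos(.25+d)*np.array([0,0,1]))
for d in map(float,sys.argv[2:]): print(d,R0.inv().apply(pt(d)-pt(d0))/.25)
E
python3 arc.py 0 .1 .2 .3 .4 .5 .6
```

```text
t 20.05 tcp [0.5482 0.3219 0.2084] y ang 1.5448142203141435 w 0.022491853124134983 F [-1.3128 -0.8427  5.5425]
0.1 [0.     0.0534 0.0168]
0.2 [0.0001 0.1048 0.0389]
0.3 [0.0002 0.1538 0.066 ]
0.4 [0.0003 0.1998 0.0979]
0.5 [0.0004 0.2425 0.1341]
0.6 [0.0005 0.2812 0.1745]
```

>>> {"api": "jog_arm", "payload": {
  "series": [0,0.053,0.017,0,0,0,1,0,0.105,0.039,0,0,0,1,0,0.154,0.066,0,0,0,1,0,0.2,0.098,0,0,0,1,0,0.242,0.134,0,0,0,1,0,0.281,0.175,0,0,0,1]
}}

```text
clock: 20.65
tcp_pos: [0.5498, 0.3879, 0.1632]
ee_rot: [0.043, 3.141, -0.008]
force: [-3.7, -7.5, 6.2]
width: 0.0225
gripper_force: 46.1
```

```bash
python3 arc.py .6 .7 .8 .9 1.0 1.1 1.15
python3 -c "
from h import *
for c in('scene','top'):
  ctrl.camera(c)
  for n in('press_handle','soap_bar_center'):print(c,n,[(round(r['p'],2),r['position']) for r in ctrl.pinpoint(c,n)[:3]])"
```

```text
t 20.65 tcp [0.5498 0.3879 0.1632] y ang 1.5431353732996338 w 0.02249434676811379 F [-3.6673 -7.4749  6.2439]
0.7 [0.0001 0.035  0.0437]
0.8 [0.0002 0.0655 0.0906]
0.9 [0.0002 0.0911 0.1404]
1.0 [0.0003 0.1117 0.1924]
1.1 [0.0004 0.1269 0.2463]
1.15 [0.0004 0.1325 0.2737]
scene press_handle [(0.7, [0.5538, 0.3846, 0.1779])]
scene soap_bar_center [(0.92, [0.3646, 0.5223, 0.0343]), (0.71, [0.3906, -0.2559, 0.0315]), (0.48, [0.6296, 0.0939, 0.0506])]
top press_handle []
top soap_bar_center [(0.73, [0.3614, 0.5233, 0.0346]), (0.68, [0.3919, -0.2579, 0.0373])]
```

>>> {"api": "jog_arm", "payload": {
  "series": [0,0.035,0.044,0,0,0,1,0,0.065,0.09,0,0,0,1,0,0.091,0.14,0,0,0,1,0,0.112,0.192,0,0,0,1,0,0.127,0.246,0,0,0,1,0,0.133,0.274,0,0,0,1,0,0.133,0.274,0,0,0,1,0,0.133,0.274,0,0,0,1]
}}

```text
clock: 21.75
tcp_pos: [0.5506, 0.4226, 0.0952]
ee_rot: [-0.042, -3.141, 0.001]
force: [-2.0, -7.0, 3.9]
width: 0.0226
gripper_force: 50.6
```

```bash
python3 arc.py 1.1 1.05 1.15
python3 -c "
from h import *
for c in('scene','top'):
  ctrl.camera(c)
  for n in('press_handle','soap_bar_center','pawl_grip'):print(c,n,[(round(r['p'],2),r['position']) for r in ctrl.pinpoint(c,n)[:3]])"
```

```text
t 21.75 tcp [0.5506 0.4226 0.0952] y ang 1.544285412607429 w 0.022593450129192037 F [-1.9869 -6.9705  3.8815]
1.05 [-0.     -0.0068 -0.0272]
1.15 [0.     0.0055 0.0275]
scene press_handle [(0.74, [0.7099, -0.2596, -0.0012]), (0.43, [0.5545, 0.4203, 0.119]), (0.36, [0.6289, 0.1032, 0.0129])]
scene soap_bar_center [(0.68, [0.3631, 0.5201, 0.0363]), (0.58, [0.39, -0.2562, 0.0322]), (0.48, [0.6295, 0.0906, 0.0482])]
scene pawl_grip [(0.48, [0.6503, 0.2374, 0.1923])]
top press_handle []
top soap_bar_center [(0.81, [0.626, 0.0874, 0.0487]), (0.75, [0.3922, -0.2575, 0.0344]), (0.55, [0.3603, 0.5236, 0.033])]
top pawl_grip [(0.5, [0.6445, 0.2413, 0.1889])]
```

>>> {"api": "jog_arm", "payload": {
  "series": [0,0.002,0.012,0,0,0,1,0,0.003,0.024,0,0,0,1,0,0.003,0.024,0,0,0,1]
}}

```text
clock: 22.45
tcp_pos: [0.5507, 0.4232, 0.0925]
ee_rot: [0.042, 3.14, -0.001]
force: [-3.6, -9.3, 13.9]
width: 0.0227
gripper_force: 51.6
```

The force rose from 4 N to 14 N over the last few mm, so the lever is on its stop. I ease back to the 1.05 tooth and let go.

>>> {"api": "jog_arm", "payload": {
  "series": [0,-0.002,-0.015,0,0,0,1,0,-0.005,-0.035,0,0,0,1,0,-0.007,-0.045,0,0,0,1,0,-0.007,-0.045,0,0,0,0.4,0,-0.007,-0.045,0,0,0,0,0,-0.007,-0.045,0,0,0,-0.3,0,-0.007,-0.045,0,0,0,-0.3]
}}

```text
clock: 23.15
tcp_pos: [0.55, 0.4256, 0.1004]
ee_rot: [0.038, 3.141, 0.01]
force: [0.3, 0.8, 0.1]
width: 0.0557
gripper_force: 0.0
```

```bash
python3 -c "
from h import *
plan()
ctrl.camera('scene')
for n in('press_handle',):print(n,[(round(r['p'],2),r['position']) for r in ctrl.pinpoint('scene',n)[:3]])"
```

```text
t 23.15 tcp [0.55   0.4256 0.1004] y ang 1.546656217355383 w 0.055671406024304586 F [0.3433 0.8447 0.0846]
press_handle [(0.65, [0.5531, 0.4176, 0.1249])]
```

>>> {"api": "jog_arm", "payload": {
  "series": [0,0,-0.1,0,0,0,-0.3,0,0,-0.25,0,0,0,-0.3,0,0,-0.4,0,0,0,-0.3,0,0,-0.6,0,0,0,-0.3,-0.1,-0.3,-0.75,0,0,0,-0.3,0.3,-0.4,-0.8,0,0,0,-0.3,0.5,-0.4,-0.8,0,0,0,-0.3,0.5,-0.4,-0.8,0,0,0,-0.3]
}}

```text
clock: 24.05
tcp_pos: [0.4259, 0.3275, 0.299]
ee_rot: [0.041, 3.141, 0.008]
force: [0.2, -0.7, 2.2]
width: 0.0553
gripper_force: 0.0
```

```bash
python3 -c "
from h import *
plan()
a=save('scene','s10.png')
for c in('scene','top'):
  b=save(c,c+'10.png')
  for n in('press_handle','soap_bar_center','pawl_grip'):print(c,n,[(round(r['p'],2),r['position']) for r in ctrl.pinpoint(c,n)[:3]])
x=cv2.resize(a[180:280,240:340],None,fx=4,fy=4,interpolation=2)
y=cv2.resize(b[130:230,210:310+40],None,fx=2.8,fy=4,interpolation=2)
cv2.imwrite('pics/c10.png',np.hstack([x,y]))"
```

```text
t 24.05 tcp [0.4259 0.3275 0.299 ] y ang 1.5443877974925704 w 0.05530857829275836 F [ 0.1804 -0.6989  2.1554]
scene press_handle [(0.93, [0.5525, 0.4158, 0.1236])]
scene soap_bar_center [(0.59, [0.3656, 0.5198, 0.0359]), (0.56, [0.3922, -0.2566, 0.0321]), (0.54, [0.6301, 0.0932, 0.0479])]
scene pawl_grip [(0.63, [0.649, 0.2407, 0.1915])]
top press_handle [(0.77, [0.5532, 0.4227, 0.124])]
top soap_bar_center [(0.79, [0.6267, 0.0855, 0.0535]), (0.78, [0.3892, -0.2629, 0.0345]), (0.59, [0.3636, 0.5232, 0.0364])]
top pawl_grip [(0.73, [0.6474, 0.2405, 0.1869])]
```

View pics/c10.png

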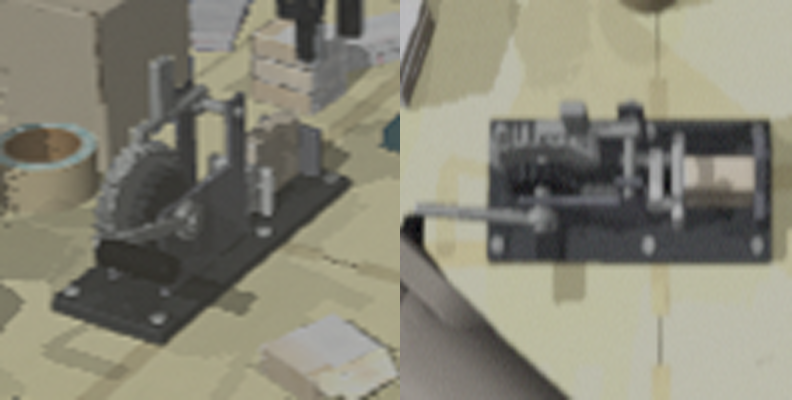

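The bar is clamped end to end between jaw and fence (right crop (718,180)). The lever is held at the 1.05 tooth, the pawl is down, and the robot is clear.

```bash
python3 -c "
from cell import ctrl
print(ctrl.hand_in())"
```

```text
the job is handed in; nothing more can be done
None
```

The cream soap bar is clamped end to end in the press: the lever went to its stop, the pawl now holds the jaw on the last tooth (about 1.05 rad), the robot is clear, and the job was handed in at about 24 s.

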